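# Put away the furniture feet and shut the drawer

## Task

The half-open drawer holds a furniture foot of one pattern, round or square, and the plywood tray one of the other: pull the drawer right out and put every foot from the grey mat away with its own pattern, into the drawer or into the tray. When all of the drawer's pattern are in it, gently slide the drawer fully shut; leave the wax tin, the glue bottle and the tape roll where they are.

Things in the scene. Friction and masses are not known exactly. Their poses are not given: they have to be found in the camera images.
- chest: low dark wooden chest, 240 (x) x 280 (y) x 100 mm high, fixed to the bench, with one drawer. Origin: centre of its underside; its drawer slides out along its -x, towards the robot; the front edge of its top board is 105 mm to -x of the origin
- chest_drawer0 (a joint): how far the chest's drawer is out, m: 0 = fully shut, grows as it is pulled out, 0.166 at most; at the start 0.08 to 0.095 (half open). It slides freely with about 1 N of friction, has no latch, stays where it is left and meets a hard stop when shut
- drawer_in (a point): centre of the drawer's inner floor (22 mm above the bench); moves with the drawer; axes as the chest's. The inside is 195 (x) x 238 (y) mm and 56 mm deep, with side walls 6 mm thick; front panel 15 mm more, its top edge 64 mm above this floor. Only the front part, beyond the top board, is open from above: 70 mm at the start, 145 mm pulled right out
- chest_drawer0_handle (a point): middle of the drawer's straight steel bar handle, 120 mm long along y, 11 mm thick, standing 35 mm out from the drawer front, 62 mm above the bench and 38 mm below the top of the chest, free all round, so that it can be gripped from above
- tray_in (a point): centre of the inner floor (22 mm above the bench) of an open plywood tray, fixed to the bench: outside 250 (x) x 170 (y) x 76 mm high, inside 234 x 154 mm and 54 mm deep, walls 8 mm; axes along its sides. It stands to the left or to the right of the drawer
- mat: stiff grey bench mat 290 (x) x 200 (y) x 6 mm, fixed to the bench on the other side of the drawer; the feet to be put away stand on it. Origin: centre of its underside
- round0: round turned furniture foot, dark wood: 50 mm tall, base disc 36 mm across, widest 42 mm (a round belly 18 to 34 mm above the base), neck and 34 mm cap on top, about 70 g (50 to 100). Origin: centre of the underside, z up the foot's axis. This one is already put away at the start, in the drawer or in the tray (the other kind's is in the other place)
- round1: round turned furniture foot, dark wood: 50 mm tall, base disc 36 mm across, widest 42 mm (a round belly 18 to 34 mm above the base), neck and 34 mm cap on top, about 70 g (50 to 100). Origin: centre of the underside, z up the foot's axis. Standing on the mat at the start; may be absent
- round2: round turned furniture foot, dark wood: 50 mm tall, base disc 36 mm across, widest 42 mm (a round belly 18 to 34 mm above the base), neck and 34 mm cap on top, about 70 g (50 to 100). Origin: centre of the underside, z up the foot's axis. Standing on the mat at the start; may be absent
- round3: round turned furniture foot, dark wood: 50 mm tall, base disc 36 mm across, widest 42 mm (a round belly 18 to 34 mm above the base), neck and 34 mm cap on top, about 70 g (50 to 100). Origin: centre of the underside, z up the foot's axis. Standing on the mat at the start; may be absent
- square0: square furniture foot, dark wood: 50 mm tall, base 36 x 36 mm, widest 40 x 40 mm (a square belly 16 to 36 mm above the base), 36 mm square cap on top; its x and y axes are square to the sides, about 70 g (50 to 100). Origin: centre of the underside, z up the foot's axis. This one is already put away at the start, in the drawer or in the tray (the other kind's is in the other place)
- square1: square furniture foot, dark wood: 50 mm tall, base 36 x 36 mm, widest 40 x 40 mm (a square belly 16 to 36 mm above the base), 36 mm square cap on top; its x and y axes are square to the sides, about 70 g (50 to 100). Origin: centre of the underside, z up the foot's axis. Standing on the mat at the start; may be absent
- square2: square furniture foot, dark wood: 50 mm tall, base 36 x 36 mm, widest 40 x 40 mm (a square belly 16 to 36 mm above the base), 36 mm square cap on top; its x and y axes are square to the sides, about 70 g (50 to 100). Origin: centre of the underside, z up the foot's axis. Standing on the mat at the start; may be absent
- square3: square furniture foot, dark wood: 50 mm tall, base 36 x 36 mm, widest 40 x 40 mm (a square belly 16 to 36 mm above the base), 36 mm square cap on top; its x and y axes are square to the sides, about 70 g (50 to 100). Origin: centre of the underside, z up the foot's axis. Standing on the mat at the start; may be absent
- tin: round brass wax tin with a steel lid standing on the bench, 84 mm across, 60 mm high; a bystander. Origin: centre of its base
- glue: white glue bottle standing on the bench, 60 mm across, 150 mm tall; a bystander. Origin: centre of its base
- tape: roll of masking tape, 100 mm across, 24 mm high, lying on top of the chest; a bystander. Origin: centre of its underside
Not all that is in view belongs to the job. Leave any purple or yellow look-alike of the round1 alone.

How it is judged (in metres and radians):
On the way, in this order (a step that is already met when the one before it is completed fails the run):
1. the drawer is pulled right out (value of joint chest_drawer0 above 0.145 m), for 0.2 s.
2. every foot of the pattern that the drawer held is in the drawer while it is still open (((x of round0 in the frame of drawer_in between -0.095 and 0.095 m and y of round0 in the frame of drawer_in between -0.117 and 0.117 m and z of round0 in the frame of drawer_in between -0.01 and 0.055 m and x of round1 in the frame of drawer_in between -0.095 and 0.095 m and y of round1 in the frame of drawer_in between -0.117 and 0.117 m and z of round1 in the frame of drawer_in between -0.01 and 0.055 m and x of round2 in the frame of drawer_in between -0.095 and 0.095 m and y of round2 in the frame of drawer_in between -0.117 and 0.117 m and z of round2 in the frame of drawer_in between -0.01 and 0.055 m and x of round3 in the frame of drawer_in between -0.095 and 0.095 m and y of round3 in the frame of drawer_in between -0.117 and 0.117 m and z of round3 in the frame of drawer_in between -0.01 and 0.055 m) or (x of square0 in the frame of drawer_in between -0.095 and 0.095 m and y of square0 in the frame of drawer_in between -0.117 and 0.117 m and z of square0 in the frame of drawer_in between -0.01 and 0.055 m and x of square1 in the frame of drawer_in between -0.095 and 0.095 m and y of square1 in the frame of drawer_in between -0.117 and 0.117 m and z of square1 in the frame of drawer_in between -0.01 and 0.055 m and x of square2 in the frame of drawer_in between -0.095 and 0.095 m and y of square2 in the frame of drawer_in between -0.117 and 0.117 m and z of square2 in the frame of drawer_in between -0.01 and 0.055 m and x of square3 in the frame of drawer_in between -0.095 and 0.095 m and y of square3 in the frame of drawer_in between -0.117 and 0.117 m and z of square3 in the frame of drawer_in between -0.01 and 0.055 m)) and value of joint chest_drawer0 above 0.05 m), for 0.2 s.
3. the drawer is slid fully shut (value of joint chest_drawer0 below 0.006 m), for 0.2 s.
At the end, for the whole second after the job is handed in: The drawer is shut to within 6 mm; all feet of the pattern that was in the drawer lie or stand in the drawer (origin within its inner walls and less than 55 mm above its floor), all feet of the other pattern likewise in the tray (value of joint chest_drawer0 below 0.006 m and (((x of round0 in the frame of drawer_in between -0.095 and 0.095 m and y of round0 in the frame of drawer_in between -0.117 and 0.117 m and z of round0 in the frame of drawer_in between -0.01 and 0.055 m and x of round1 in the frame of drawer_in between -0.095 and 0.095 m and y of round1 in the frame of drawer_in between -0.117 and 0.117 m and z of round1 in the frame of drawer_in between -0.01 and 0.055 m and x of round2 in the frame of drawer_in between -0.095 and 0.095 m and y of round2 in the frame of drawer_in between -0.117 and 0.117 m and z of round2 in the frame of drawer_in between -0.01 and 0.055 m and x of round3 in the frame of drawer_in between -0.095 and 0.095 m and y of round3 in the frame of drawer_in between -0.117 and 0.117 m and z of round3 in the frame of drawer_in between -0.01 and 0.055 m) and (x of square0 in the frame of tray_in between -0.115 and 0.115 m and y of square0 in the frame of tray_in between -0.075 and 0.075 m and z of square0 in the frame of tray_in between -0.01 and 0.055 m and x of square1 in the frame of tray_in between -0.115 and 0.115 m and y of square1 in the frame of tray_in between -0.075 and 0.075 m and z of square1 in the frame of tray_in between -0.01 and 0.055 m and x of square2 in the frame of tray_in between -0.115 and 0.115 m and y of square2 in the frame of tray_in between -0.075 and 0.075 m and z of square2 in the frame of tray_in between -0.01 and 0.055 m and x of square3 in the frame of tray_in between -0.115 and 0.115 m and y of square3 in the frame of tray_in between -0.075 and 0.075 m and z of square3 in the frame of tray_in between -0.01 and 0.055 m)) or ((x of square0 in the frame of drawer_in between -0.095 and 0.095 m and y of square0 in the frame of drawer_in between -0.117 and 0.117 m and z of square0 in the frame of drawer_in between -0.01 and 0.055 m and x of square1 in the frame of drawer_in between -0.095 and 0.095 m and y of square1 in the frame of drawer_in between -0.117 and 0.117 m and z of square1 in the frame of drawer_in between -0.01 and 0.055 m and x of square2 in the frame of drawer_in between -0.095 and 0.095 m and y of square2 in the frame of drawer_in between -0.117 and 0.117 m and z of square2 in the frame of drawer_in between -0.01 and 0.055 m and x of square3 in the frame of drawer_in between -0.095 and 0.095 m and y of square3 in the frame of drawer_in between -0.117 and 0.117 m and z of square3 in the frame of drawer_in between -0.01 and 0.055 m) and (x of round0 in the frame of tray_in between -0.115 and 0.115 m and y of round0 in the frame of tray_in between -0.075 and 0.075 m and z of round0 in the frame of tray_in between -0.01 and 0.055 m and x of round1 in the frame of tray_in between -0.115 and 0.115 m and y of round1 in the frame of tray_in between -0.075 and 0.075 m and z of round1 in the frame of tray_in between -0.01 and 0.055 m and x of round2 in the frame of tray_in between -0.115 and 0.115 m and y of round2 in the frame of tray_in between -0.075 and 0.075 m and z of round2 in the frame of tray_in between -0.01 and 0.055 m and x of round3 in the frame of tray_in between -0.115 and 0.115 m and y of round3 in the frame of tray_in between -0.075 and 0.075 m and z of round3 in the frame of tray_in between -0.01 and 0.055 m)))); the robot touches nothing.
It fails at once if the drawer is slammed (faster than 0.5 m/s) (velocity of joint chest_drawer0 below -0.5 m/s).
It fails at once if the tin is moved by more than 40 mm (distance of tin from where it was at the start of the episode above 0.04 m).
It fails at once if the glue is moved by more than 40 mm (distance of glue from where it was at the start of the episode above 0.04 m).
It fails at once if the tape is moved by more than 40 mm (distance of tape from where it was at the start of the episode above 0.04 m).
Of round1, round2, round3 only 2 to 3 are there at a start; the rules pass over those that are not, and their reading is None.
Of square1, square2, square3 only 2 to 3 are there at a start; the rules pass over those that are not, and their reading is None.
At some moment in a run one of round1, square1, round2, square2, round3, square3 may be knocked a few centimetres aside while the robot is not near it.
It also fails if it takes over 210 s, if anything falls off the work surface, if the arm or the gripper's body presses on something with over 40 N, if the wrist force passes 120 N, or if a joint passes its speed limit or range.

## Robot

A 6-joint arm with a two-finger parallel gripper is mounted at the origin on the work surface. World frame = base frame: x ahead of the robot, y to its left, z up, the work surface at z = 0. Lengths are in mm, angles in rad, forces in N, time in s.
With the tool pointing down it reaches from about 375 to 750 mm from the base axis. Payload 9 kg.
Tool frame: the origin (TCP) lies on the front face of the gripper's body, between the roots of the fingers; the fingertips stand 73 mm ahead of it and the grasp point (between the pads) lies 54 mm ahead of it; z points along the fingers, y is the line along which they close (so a half turn about z gives the same grasp; the last joint's range is limited). The gripper opens to 85 mm and grips with 20 to 120 N. Pads are 22 mm wide; open, the fingers measure 114 mm over their backs; the gripper's body (76 mm by 85 mm) begins 54 mm behind the grasp point. The pads swing forward as they close: fully open they stand 13 mm farther back than shut.
Start: joints at [-1.413, 0.104, 0.097, 1.564, 0, 1.353], TCP at [220.221, -558.15, 303.931] pointing down, gripper open.
Joint ranges: [-2.99, 2.99], [-0.84, 1.86], [-1.1, 1.16], [-1.84, 2.11], [-1.51, 1.56], [-3.14, 3.14]. Speed limits (rad/s): [2.22, 2.22, 2.57, 3.14, 3.14, 3.14].

## Interface

Orientations are given as a 3x3 rotation matrix whose columns are the frame's x, y, z axes.
In Python, from bench import env gives the robot as it stands. The module is installed in compiled form; this text tells all that it offers.
- The arm moves only by the tool apply_moves, never from a script. Its argument "motion" is a list of rows, each an object with "dp": the shift along the tool's x, y, z in m, a list of three; "angular": the turn, a rotation vector about the tool's x, y, z in degrees, a list of three; "grip": the closure, from -1 (fully open) to 1 (shut). In form: [{"dp": [dx, dy, dz], "angular": [rx, ry, rz], "grip": grip}, ...]. A call has 1 to 10 rows; each row is the pose to reach, as a shift and turn from the pose commanded when the call began, along the tool's axes at that moment; what a row does not reach only later rows make up. A row lasts 1/8 s, in which the tool goes at most 62.5 mm and 10.7 degrees, less where a joint would pass 70% of its speed; a pose out of reach is approached as far as the arm can. A call with a gripper value outside its range is refused whole. The fingers move at their own pace and stop on an object; "force" is the grip in N (left out, the last holds). Time passes only in rows, so rows that repeat a pose let the fingers close. It gives the time, the measured TCP pose, the force, the opening and the grip force at its end, in the units of the state.
- env.get_obs(): the state, without advancing time (a new reading comes with each control period).
- env.grab_frame(name): name is "scene" or "top" or "wrist"; returns a dict with "pixels" (480x640x3 uint8, red, green, blue), "intrinsics" (3x3 intrinsics, pixels), "extrinsics" (4x4, takes a point from world to camera coordinates). Camera axes: x right, y up, looking along -z (the intrinsics and any distortion apply to the point x, -y, -z); pixel columns grow to the right and rows downward; lengths in mm; the calibration is good to about 2 mm. The wrist camera is an equidistant fisheye: a pixel r from the principal point sees the ray r / f radians off the axis. A picture is of the moment at which its call begins. There is no depth.
- env.close_job(): hands the job in; it is judged then, once.
The state is a dict: "clock": time; "joints": joint angles; "qvel": joint speeds; "joint_torque": joint torques, N m; "eef_pos": TCP position; "tool_rot": TCP orientation; "wrist_force": force on the tool from outside, world axes, zero at the start; "wrist_torque": the same for the moment, N m; "gripper_width": finger opening in mm; "gripper_force": force on a finger pad.
Only numpy, scipy, OpenCV 4.12 (cv2) and the standard library are available. Lean on these libraries where they do the work, as an engineer would, in place of code of your own. Each camera call takes 0.05 s, during which the arm holds its last target. There are 200 camera calls.

## Working session

There is one attempt and no reset: what is moved stays moved. The work goes in short steps, Python scripts to look and compute and a tool call to move; the robot and the scene stay as the last step left them, time stands still between calls to the robot, and variables do not carry over. Pictures are saved under pics/ and viewed, at most 14 in all, crops included, and the job is handed in when it is done.

Besides the shell and the picture viewer there is one more tool, called after "Call:" as a command line: name --argument value ..., lists and objects as JSON in quotes. apply_moves: Moves the arm, as the interface text tells. Its arguments: {"type":"object","properties":{"motion":{"type":"array","items":{"type":"object","properties":{"dp":{"type":"array","items":{"type":"number"}},"angular":{"type":"array","items":{"type":"number"}},"grip":{"type":"number"}}}},"force":{"type":"number"}},"required":["motion"]}

```bash
mkdir -p pics; cat > h.py <<'E'
import numpy as np, cv2
from bench import env
def snap(n,f):
    d=env.grab_frame(n); cv2.imwrite(f'pics/{f}.png',cv2.cvtColor(d['pixels'],cv2.COLOR_RGB2BGR)); np.savez(f'pics/{f}.npz',K=d['intrinsics'],E=d['extrinsics']); return d
E
python3 - <<'E'
from h import *
for n in('scene','top'):
    d=snap(n,n+'0'); print(n,d['intrinsics'].round(1).tolist(),d['extrinsics'].round(3).tolist())
o=env.get_obs(); print({k:np.round(v,3).tolist() for k,v in o.items()})
E
```

```text
scene [[569.9, 0.0, 329.8], [0.0, 569.9, 240.1], [0.0, 0.0, 1.0]] [[0.013, 1.0, -0.008, -64.732], [-0.844, 0.015, 0.536, 415.546], [0.536, -0.001, 0.844, -1534.357], [0.0, 0.0, 0.0, 1.0]]
top [[540.7, 0.0, 318.6], [0.0, 540.7, 240.7], [0.0, 0.0, 1.0]] [[-0.021, -1.0, -0.018, 71.755], [0.992, -0.023, 0.124, -573.075], [-0.124, -0.016, 0.992, -1219.58], [0.0, 0.0, 0.0, 1.0]]
{'clock': 0.1, 'joints': [-1.413, 0.105, 0.097, 1.564, -0.0, 1.353], 'qvel': [-0.001, -0.001, 0.002, -0.003, -0.001, -0.0], 'joint_torque': [0.009, -55.82, 50.472, 0.013, -0.0, -0.0], 'eef_pos': [220.186, -557.895, 303.205], 'tool_rot': [[0.93, 0.367, -0.0], [0.367, -0.93, 0.001], [0.0, -0.001, -1.0]], 'wrist_force': [-0.239, -0.696, -0.762], 'wrist_torque': [-0.021, -0.019, 0.014], 'gripper_force': 0.0, 'gripper_width': 85.102}
```

View pics/top0.png

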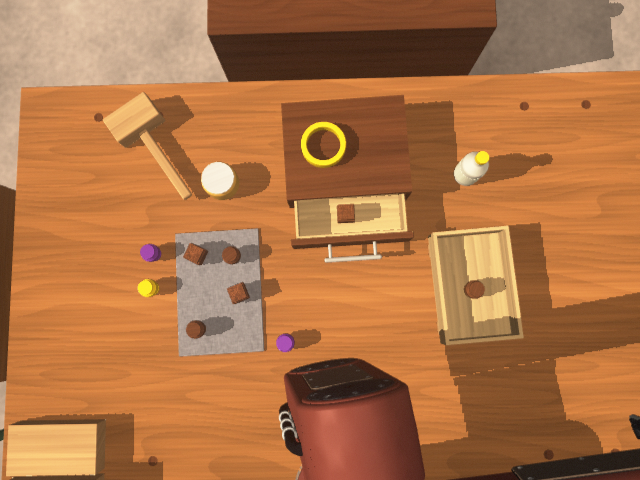

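View pics/scene0.png

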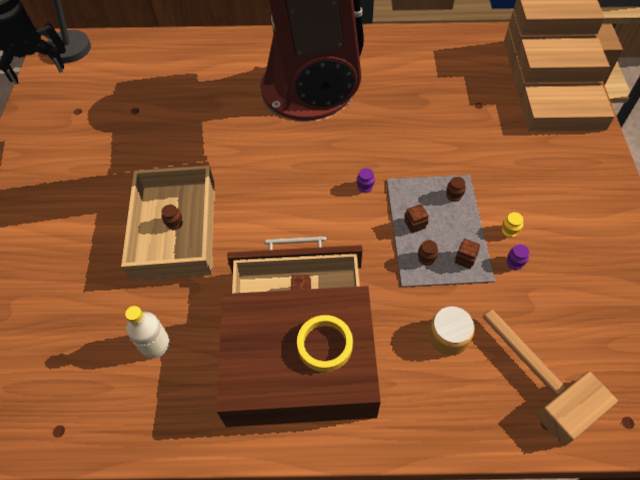

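Top view: the drawer holds a square foot (345,213) and the tray a round one (474,289). The mat has rounds at (231,255) and (195,329), and squares at (194,254) and (237,293). The handle runs from (325,259) to (380,257). I'll zoom in on both views to get precise points.

```bash
python3 - <<'E'
from h import *
t=cv2.imread('pics/top0.png');s=cv2.imread('pics/scene0.png')
def c(im,x,y,w,h,k): return cv2.resize(im[y:y+h,x:x+w],None,fx=k,fy=k,interpolation=cv2.INTER_CUBIC)
out=np.zeros((600,800,3),np.uint8)
a=c(t,172,225,100,120,4); b=c(s,382,168,120,120,3)
out[:480,:400]=a; out[:360,400:760]=b
out[480:600,0:400]=c(t,284,190,133,40,3)[:120,:400] if 0 else c(t,290,230,100,30,4)
out[360:480,400:800]=c(s,225,225,133,40,3)[:120,:399].repeat(1,1)[:, :400] if 0 else c(s,250,230,100,30,4)
out[480:600,400:800]=c(t,320,195,100,30,4)
cv2.imwrite('pics/z.png',out)
E
```

```text
(no output)
```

View pics/z.png

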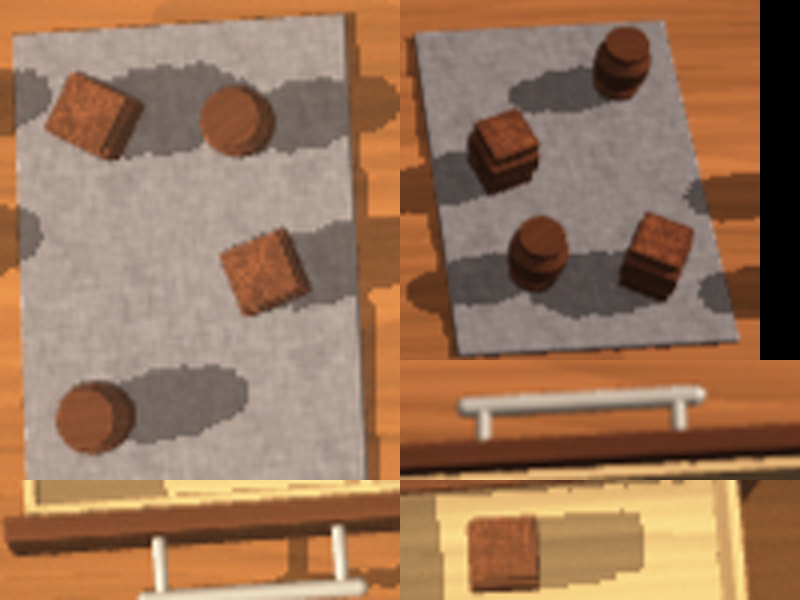

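```bash
cat >> h.py <<'E'
def ray(f,u,v):
    z=np.load(f'pics/{f}.npz');K,E=z['K'],z['E']
    x,y=(u-K[0,2])/K[0,0],(v-K[1,2])/K[1,1]
    if f.startswith('w'):
        r=np.hypot(x,y); k=np.tan(r)/r if r>1e-9 else 1; x*=k;y*=k
    d=E[:3,:3].T@np.array([x,-y,-1.]); return -E[:3,:3].T@E[:3,3], d/np.linalg.norm(d)
def onz(f,u,v,z):
    c,d=ray(f,u,v); return (c+d*(z-c[2])/d[2]).round(1)
def tri(*obs):
    A=np.zeros((3,3));b=np.zeros(3)
    for o in obs:
        c,d=ray(*o);P=np.eye(3)-np.outer(d,d);A+=P;b+=P@c
    x=np.linalg.solve(A,b); return x.round(1),[round(float(np.linalg.norm(np.cross(x-ray(*o)[0],ray(*o)[1]))),1) for o in obs]
E
python3 - <<'E'
from h import *
P={'sqA':((194.75,253.25),(469,247.3)),'rdB':((230.75,254.75),(428.7,245.3)),'sqC':((237.25,293),(417.3,212.3)),'rdD':((194.75,328.75),(458,182.7)),
'h+':((325.5,259.3),(326,238.3)),'h-':((380.8,256.8),(265,241.5)),'tray near right':((522,338),(135,168)),'tray near left':((446,344),(211,165))}
for n,(a,b) in P.items(): print(n,*tri(('top0',*a),('scene0',*b)))
for p in [(431,236),(508,227),(522,338),(446,344)]: print('tray',onz('top0',*p,76))
print('chest',[onz('top0',*p,100) for p in [(288,200),(410,191),(404,96),(282,103)]])
print('sq0',onz('top0',345.5,212.75,72),'rd0',onz('top0',474,289,72))
print('drawer panel',[onz('top0',*p,86) for p in [(292,239),(412,234)]])
z=lambda u,v:onz('top0',172+u/4,225+v/4,56)
for n,c in {'sqA':[(77,73),(136,98),(105,155),(47,120)],'sqC':[(221,258),(277,230),(303,287),(245,313)]}.items():
    q=np.array([z(*p)[:2] for p in c]); e=q-np.roll(q,-1,0); print(n,q.mean(0),np.degrees(np.arctan2(e[:,1],e[:,0])).round()%90,np.linalg.norm(e,axis=1).round())
print('mat',[onz('top0',172+u/4,225+v/4,6) for u,v in [(14,36),(344,15)]])
print('tin',onz('top0',218,178,60))
E
```

```text
sqA [550.2 346.9  52.2] [2.9, 2.9]
rdB [544.7 263.2  53.8] [2.4, 2.4]
sqC [457.2 248.6  50.3] [2.0, 2.0]
rdD [378.9 346.2  52.2] [3.5, 3.5]
h+ [528.5  47.2  62.1] [3.1, 3.1]
h- [531.6 -79.9  58.4] [1.6, 1.6]
tray near right [ 345.5 -378.    81.6] [1.2, 1.2]
tray near left [ 335.4 -211.6   76.2] [3.5, 3.5]
tray [ 574.4 -193.6   76. ]
tray [ 590.7 -366.5   76. ]
tray [ 345.2 -381.2   76. ]
tray [ 335.5 -215.3   76. ]
chest [array([659.4, 124.5, 100. ]), array([ 673.2, -147.2,  100. ]), array([ 893.5, -142.7,  100. ]), array([884.6, 135.1, 100. ])]
sq0 [632.5  -3.7  72. ] rd0 [ 454.1 -284.    72. ]
drawer panel [array([573.5, 117.8,  86. ]), array([ 578.6, -149.8,   86. ])]
sqA [550.525 342.85 ] [66. 61. 58. 58.] [37. 37. 39. 32.]
sqC [456.975 245.325] [26. 24. 23. 24.] [35. 36. 36. 34.]
mat [array([602.3, 402. ,   6. ]), array([610.4, 204. ,   6. ])]
tin [723.4 289.2  60. ]
```

```bash
cat >> h.py <<'E'
from scipy.spatial.transform import Rotation as R
def go(x,y,z,psi):
    """tcp target (mm), psi = world yaw of tool x (deg), tool down -> dp (m), angular (deg), rows"""
    o=env.get_obs(); T=o['tool_rot']; p=np.radians(psi)
    G=np.array([[np.cos(p),np.sin(p),0],[np.sin(p),-np.cos(p),0],[0,0,-1]])
    d=T.T@(np.array([x,y,z])-o['eef_pos'])/1000; a=R.from_matrix(T.T@G).as_rotvec(degrees=True)
    print('dp',d.round(4).tolist(),'ang',a.round(1).tolist(),'rows',round(max(np.linalg.norm(d)/.0625,np.linalg.norm(a)/10.7),1))
E
python3 -c "
from h import *
go(450,60,330,91.5)"
```

```text
dp [0.4406, -0.4905, -0.0261] ang [-0.1, -0.1, -70.0] rows 10.6
```

Call:
apply_moves --motion '[{"dp": [0.44,-0.49,-0.026],"angular": [0,0,-70],"grip": -1},{"dp": [0.44,-0.49,-0.026],"angular": [0,0,-70],"grip": -1},{"dp": [0.44,-0.49,-0.026],"angular": [0,0,-70],"grip": -1},{"dp": [0.44,-0.49,-0.026],"angular": [0,0,-70],"grip": -1},{"dp": [0.44,-0.49,-0.026],"angular": [0,0,-70],"grip": -1},{"dp": [0.44,-0.49,-0.026],"angular": [0,0,-70],"grip": -1},{"dp": [0.44,-0.49,-0.026],"angular": [0,0,-70],"grip": -1},{"dp": [0.44,-0.49,-0.026],"angular": [0,0,-70],"grip": -1},{"dp": [0.44,-0.49,-0.026],"angular": [0,0,-70],"grip": -1},{"dp": [0.44,-0.49,-0.026],"angular": [0,0,-70],"grip": -1}]'

```text
clock: 1.35
eef_pos: [438.1, 29.4, 328.6]
tool_rot: [[-0.027, 1.0, 0.001], [1.0, 0.027, -0.0], [-0.0, 0.001, -1.0]]
wrist_force: [1.1, -0.6, -0.1]
gripper_width: 85.3
gripper_force: 0.0
```

Call:
apply_moves --motion '[{"dp": [0,0,0],"angular": [0,0,0],"grip": -1},{"dp": [0,0,0],"angular": [0,0,0],"grip": -1}]'

```text
clock: 1.6
eef_pos: [437.6, 27.3, 328.2]
tool_rot: [[-0.028, 1.0, -0.001], [1.0, 0.028, -0.0], [-0.0, -0.001, -1.0]]
wrist_force: [1.2, -0.0, -0.0]
gripper_width: 85.4
gripper_force: 0.0
```

```bash
python3 -c "
from h import *
snap('wrist','w0'); go(480,240,330,91.5)"
```

```text
dp [0.2123, 0.0479, -0.0018] ang [-0.0, 0.0, -0.0] rows 3.5
```

View pics/w0.png

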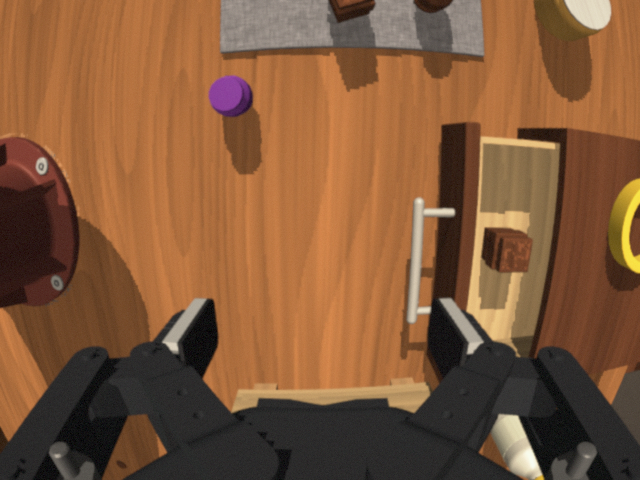

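Wrist view: handle ends at (420,201) and (411,321), drawer foot at about (507,250). Next I'll look straight down at the mat.

Call:
apply_moves --motion '[{"dp": [0.212,0.048,0],"angular": [0,0,0],"grip": -1},{"dp": [0.212,0.048,0],"angular": [0,0,0],"grip": -1},{"dp": [0.212,0.048,0],"angular": [0,0,0],"grip": -1},{"dp": [0.212,0.048,0],"angular": [0,0,0],"grip": -1},{"dp": [0.212,0.048,0],"angular": [0,0,0],"grip": -1},{"dp": [0.212,0.048,0],"angular": [0,0,0],"grip": -1},{"dp": [0.212,0.048,0],"angular": [0,0,0],"grip": -1}]'

```text
clock: 2.52
eef_pos: [480.4, 238.9, 328.7]
tool_rot: [[-0.024, 1.0, 0.0], [1.0, 0.024, -0.0], [-0.0, 0.0, -1.0]]
wrist_force: [0.0, 0.1, 0.5]
gripper_width: 85.1
gripper_force: 0.0
```

```bash
python3 -c "
from h import *
snap('wrist','w1'); print(env.get_obs()['eef_pos'])
print(tri(('w0',420,203),('top0',325.5,259.3),('scene0',326,238.3)),tri(('w0',411,319),('top0',380.8,256.8),('scene0',265,241.5)))
print(onz('w0',420,203,62),onz('w0',411,319,62),onz('w0',443,124,86),onz('w0',470,170,86),onz('w0',452,280,86))
"
```

```text
[480.36399777 239.09117146 328.71582774]
(array([528.9,  45.9,  64.2]), [2.7, 1.9, 4.4]) (array([532.7, -79.4,  60. ]), [1.3, 2.2, 1.3])
[529.8  42.8  62. ] [533.3 -77.8  62. ] [539.4 116.8  86. ] [567.6  78.7  86. ] [562.2 -24.7  86. ]
```

View pics/w1.png

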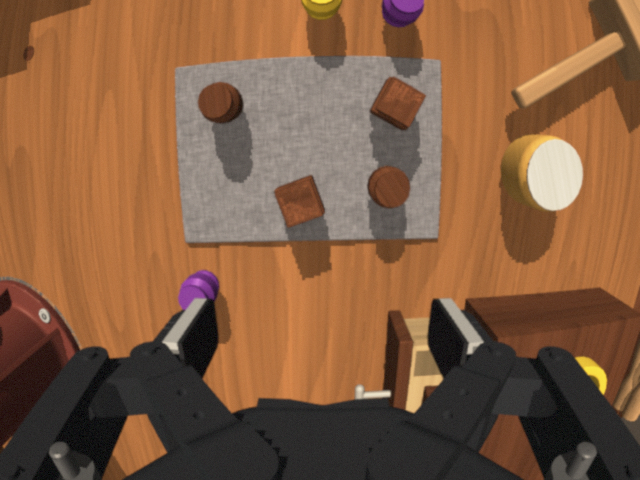

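```bash
python3 -c "
from h import *
t=cv2.imread('pics/w1.png')[60:240,180:440]
cv2.imwrite('pics/z2.png',cv2.resize(t,None,fx=3,fy=3,interpolation=cv2.INTER_CUBIC))
for n,w,a,b in [('sqA',(399,101),(194.75,253.25),(469,247.3)),('rdB',(390,186),(230.75,254.75),(428.7,245.3)),('sqC',(301,199),(237.25,293),(417.3,212.3)),('rdD',(216,102),(194.75,328.75),(458,182.7))]: print(n,tri(('w1',*w),('top0',*a),('scene0',*b)),onz('w1',*w,56))
go(531.3,-17,220,91.5)
"
```

```text
sqA (array([550.2, 347.6,  51.7]), [1.1, 3.4, 2.4]) [549.4 348.1  56. ]
rdB (array([544.5, 264.9,  51.6]), [2.6, 3.7, 1.7]) [544.3 268.   56. ]
sqC (array([458.5, 249.8,  49.5]), [3.5, 3.3, 1.8]) [461.4 253.2  56. ]
rdD (array([379.1, 345.8,  52.6]), [0.6, 3.2, 3.8]) [380.2 344.8  56. ]
dp [-0.2573, 0.0446, 0.1088] ang [0.0, 0.0, -0.1] rows 4.5
```

View pics/z2.png

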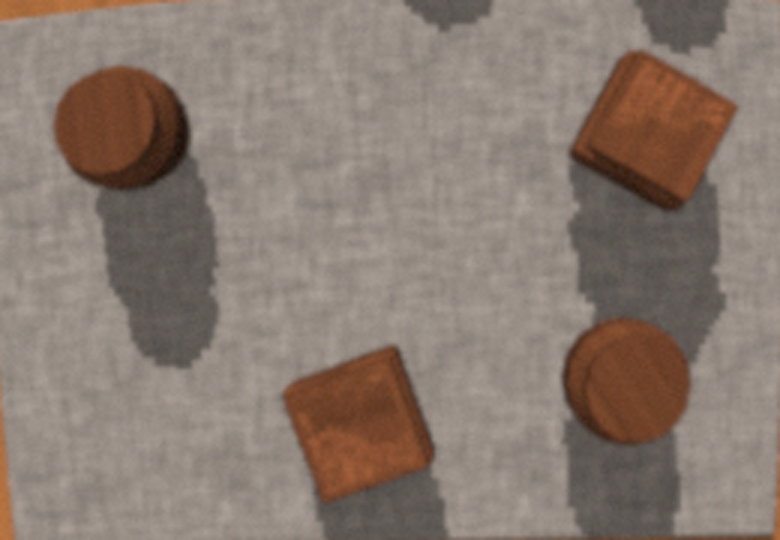

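Call:
apply_moves --motion '[{"dp": [-0.257,0.045,0.109],"angular": [0,0,0],"grip": 0.35},{"dp": [-0.257,0.045,0.109],"angular": [0,0,0],"grip": 0.35},{"dp": [-0.257,0.045,0.109],"angular": [0,0,0],"grip": 0.35},{"dp": [-0.257,0.045,0.109],"angular": [0,0,0],"grip": 0.35},{"dp": [-0.257,0.045,0.109],"angular": [0,0,0],"grip": 0.35},{"dp": [-0.257,0.045,0.109],"angular": [0,0,0],"grip": 0.35},{"dp": [-0.257,0.045,0.109],"angular": [0,0,0],"grip": 0.35},{"dp": [-0.257,0.045,0.109],"angular": [0,0,0],"grip": 0.35}]'

```text
clock: 3.58
eef_pos: [532.1, -14.6, 220.3]
tool_rot: [[-0.028, 1.0, 0.001], [1.0, 0.028, -0.0], [-0.0, 0.001, -1.0]]
wrist_force: [-0.1, -0.6, 0.2]
gripper_width: 27.5
gripper_force: 0.0
```

```bash
python3 -c "
from h import *
print(env.get_obs()['eef_pos'])
snap('wrist','w2'); go(531.3,-17,116,91.5)
for n,w,cs in [('sqA',(399.7,102.3),[(637,55),(735,107),(680,200),(583,147)]),('rdB',(392.7,187.3),0),('sqC',(298.7,201.7),[(288,393),(387,352),(425,455),(325,500)]),('rdD',(215.3,100.7),0)]:
  print(n,onz('w1',*w,56))
  if cs:
    q=np.array([onz('w1',180+u/3,60+v/3,56)[:2] for u,v in cs]); e=q-np.roll(q,-1,0); print(np.degrees(np.arctan2(e[:,1],e[:,0])).round()%90,np.linalg.norm(e,axis=1).round())
"
```

```text
[532.10315294 -14.56806006 220.31870801]
dp [-0.0024, -0.001, 0.1042] ang [0.1, 0.0, 0.1] rows 1.7
sqA [550.1 346.9  56. ]
[66. 62. 65. 62.] [34. 35. 34. 34.]
rdB [547.  266.8  56. ]
sqC [459.3 250.6  56. ]
[23. 21. 26. 19.] [33. 34. 35. 36.]
rdD [379.5 346.   56. ]
```

View pics/w2.png

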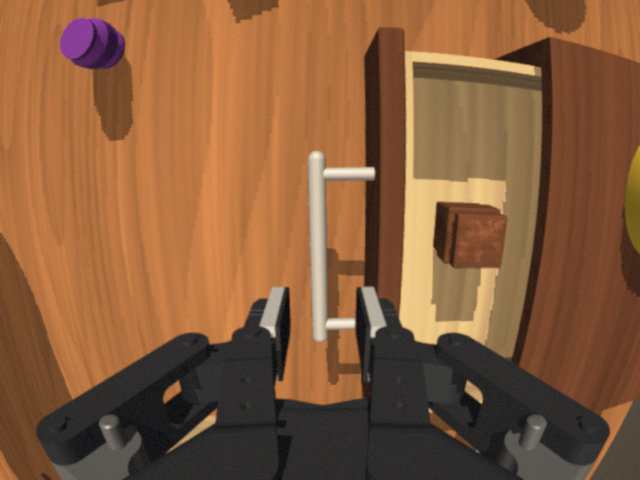

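Fingers straddle the bar (x≈320 px at its middle). I'll narrow the opening a little and go down.

Call:
apply_moves --motion '[{"dp": [-0.002,-0.002,0.06],"angular": [0,0,0],"grip": 0.45},{"dp": [-0.002,-0.002,0.06],"angular": [0,0,0],"grip": 0.45},{"dp": [-0.002,-0.002,0.06],"angular": [0,0,0],"grip": 0.45},{"dp": [-0.002,-0.002,0.08],"angular": [0,0,0],"grip": 0.45},{"dp": [-0.002,-0.002,0.09],"angular": [0,0,0],"grip": 0.45},{"dp": [-0.002,-0.002,0.104],"angular": [0,0,0],"grip": 0.45},{"dp": [-0.002,-0.002,0.104],"angular": [0,0,0],"grip": 0.45},{"dp": [-0.002,-0.002,0.104],"angular": [0,0,0],"grip": 1},{"dp": [-0.002,-0.002,0.104],"angular": [0,0,0],"grip": 1},{"dp": [-0.002,-0.002,0.104],"angular": [0,0,0],"grip": 1}]' --force 40

```text
clock: 4.88
eef_pos: [530.9, -17.5, 116.8]
tool_rot: [[-0.027, 1.0, 0.002], [1.0, 0.027, -0.001], [-0.001, 0.002, -1.0]]
wrist_force: [1.2, -0.4, 6.9]
gripper_width: 9.6
gripper_force: 39.0
```

Call:
apply_moves --motion '[{"dp": [0,-0.01,0],"angular": [0,0,0],"grip": 1},{"dp": [0,-0.02,0],"angular": [0,0,0],"grip": 1},{"dp": [0,-0.03,0],"angular": [0,0,0],"grip": 1},{"dp": [0,-0.04,0],"angular": [0,0,0],"grip": 1},{"dp": [0,-0.05,0],"angular": [0,0,0],"grip": 1},{"dp": [0,-0.06,0],"angular": [0,0,0],"grip": 1},{"dp": [0,-0.068,0],"angular": [0,0,0],"grip": 1},{"dp": [0,-0.068,0],"angular": [0,0,0],"grip": 1},{"dp": [0,-0.068,0],"angular": [0,0,0],"grip": 1}]'

```text
clock: 6.0
eef_pos: [462.6, -20.3, 116.8]
tool_rot: [[-0.026, 1.0, 0.002], [1.0, 0.026, -0.003], [-0.003, 0.002, -1.0]]
wrist_force: [-1.2, -5.3, 7.0]
gripper_width: 9.3
gripper_force: 40.0
```

Call:
apply_moves --motion '[{"dp": [0,-0.002,0],"angular": [0,0,0],"grip": 1},{"dp": [0,-0.004,0],"angular": [0,0,0],"grip": 1},{"dp": [0,-0.005,0],"angular": [0,0,0],"grip": 1},{"dp": [0,-0.005,0],"angular": [0,0,0],"grip": 1}]'

```text
clock: 6.5
eef_pos: [457.9, -20.5, 116.8]
tool_rot: [[-0.026, 1.0, 0.002], [1.0, 0.026, -0.003], [-0.003, 0.002, -1.0]]
wrist_force: [0.9, -6.4, 6.5]
gripper_width: 9.4
gripper_force: 40.0
```

Call:
apply_moves --motion '[{"dp": [0,0,0],"angular": [0,0,0],"grip": 0.35},{"dp": [0,0,0],"angular": [0,0,0],"grip": 0.35},{"dp": [0,0,0],"angular": [0,0,0],"grip": 0.35},{"dp": [0,0,-0.04],"angular": [0,0,0],"grip": 0.35},{"dp": [0,0,-0.1],"angular": [0,0,0],"grip": 0.35},{"dp": [0,0,-0.16],"angular": [0,0,0],"grip": 0},{"dp": [0,0,-0.2],"angular": [0,0,0],"grip": -0.5},{"dp": [0,0,-0.2],"angular": [0,0,0],"grip": -0.5},{"dp": [0,0,-0.2],"angular": [0,0,0],"grip": -0.5}]'

```text
clock: 7.62
eef_pos: [456.9, -19.1, 314.6]
tool_rot: [[-0.027, 1.0, -0.001], [1.0, 0.027, 0.001], [0.001, -0.001, -1.0]]
wrist_force: [-0.2, -0.8, -0.1]
gripper_width: 64.0
gripper_force: 0.0
```

```bash
python3 -c "
from h import *
snap('wrist','w3'); print(env.get_obs()['eef_pos'])
go(459.3,250.6,250,180-(90-23)); go(459.3,250.6,250,23)"
```

```text
[456.68294486 -19.07713958 314.03963385]
dp [0.2695, 0.01, 0.0642] ang [-0.1, -0.1, -21.5] rows 4.4
dp [0.2695, 0.01, 0.0642] ang [-0.1, 0.0, 68.5] rows 6.4
```

View pics/w3.png

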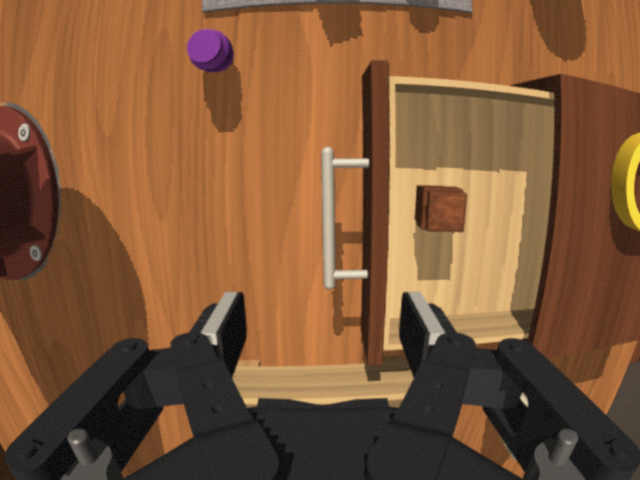

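Call:
apply_moves --motion '[{"dp": [0.27,0.01,0.064],"angular": [0,0,-21.5],"grip": -0.5},{"dp": [0.27,0.01,0.064],"angular": [0,0,-21.5],"grip": -0.5},{"dp": [0.27,0.01,0.064],"angular": [0,0,-21.5],"grip": -0.5},{"dp": [0.27,0.01,0.064],"angular": [0,0,-21.5],"grip": -0.5},{"dp": [0.27,0.01,0.064],"angular": [0,0,-21.5],"grip": -0.5},{"dp": [0.27,0.01,0.064],"angular": [0,0,-21.5],"grip": -0.5},{"dp": [0.27,0.01,0.064],"angular": [0,0,-21.5],"grip": -0.5},{"dp": [0.27,0.01,0.064],"angular": [0,0,-21.5],"grip": -0.5}]'

```text
clock: 8.68
eef_pos: [460.0, 249.9, 251.5]
tool_rot: [[-0.39, 0.921, 0.0], [0.921, 0.39, -0.0], [-0.0, -0.0, -1.0]]
wrist_force: [-0.1, 0.3, -0.1]
gripper_width: 64.2
gripper_force: 0.0
```

```bash
python3 -c "
from h import *
snap('wrist','w4'); print(env.get_obs()['eef_pos'])
print('sq0',onz('w3',446,210,72),'panel in',onz('w3',396,90,78),onz('w3',385,345,86),'board',onz('w3',560,76,100),onz('w3',532,355,100),'wall+',onz('w3',470,83,78),'wall-',onz('w3',450,345,78))
go(459.3,250.6,87,113)"
```

```text
[460.12486699 249.96690105 251.66851247]
sq0 [567.2  -4.9  72. ] panel in [515.2  95.4  78. ] [ 519.9 -132.4   86. ] board [660.8 126.1 100. ] [ 676.7 -144.1  100. ] wall+ [580.5 108.7  78. ] wall- [ 588.8 -139.1   78. ]
dp [0.0009, -0.0006, 0.1647] ang [0.0, 0.0, -0.1] rows 2.6
```

View pics/w4.png

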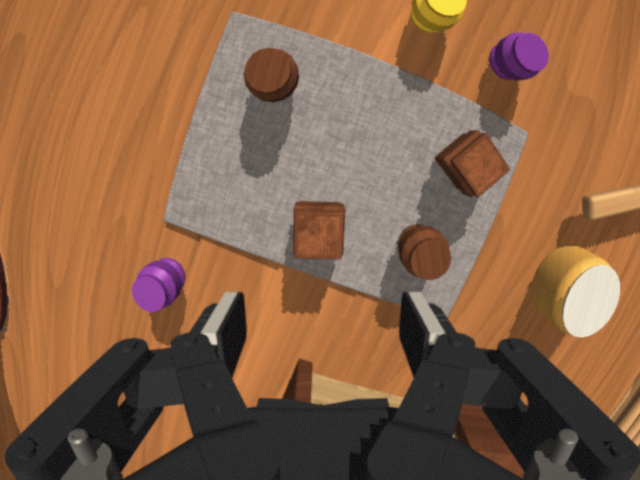

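The square at (319,233) lines up with the fingers and nothing has moved. I'll grasp it now.

Call:
apply_moves --motion '[{"dp": [0.001,-0.001,0.06],"angular": [0,0,0],"grip": -0.5},{"dp": [0.001,-0.001,0.12],"angular": [0,0,0],"grip": -0.5},{"dp": [0.001,-0.001,0.15],"angular": [0,0,0],"grip": -0.5},{"dp": [0.001,-0.001,0.165],"angular": [0,0,0],"grip": -0.5},{"dp": [0.001,-0.001,0.165],"angular": [0,0,0],"grip": -0.5},{"dp": [0.001,-0.001,0.165],"angular": [0,0,0],"grip": 1},{"dp": [0.001,-0.001,0.165],"angular": [0,0,0],"grip": 1},{"dp": [0.001,-0.001,0.165],"angular": [0,0,0],"grip": 1},{"dp": [0.001,-0.001,0.165],"angular": [0,0,0],"grip": 1}]' --force 30

```text
clock: 9.85
eef_pos: [459.7, 251.6, 88.4]
tool_rot: [[-0.391, 0.92, 0.003], [0.92, 0.391, 0.0], [-0.001, 0.003, -1.0]]
wrist_force: [-0.9, -0.9, 6.3]
gripper_width: 39.3
gripper_force: 31.5
```

Call:
apply_moves --motion '[{"dp": [0,0,-0.05],"angular": [0,0,0],"grip": 1},{"dp": [0,0,-0.1],"angular": [0,0,0],"grip": 1},{"dp": [0,0,-0.14],"angular": [0,0,0],"grip": 1},{"dp": [0,0,-0.14],"angular": [0,0,0],"grip": 1},{"dp": [0,0,-0.14],"angular": [0,0,0],"grip": 1}]'

```text
clock: 10.48
eef_pos: [458.4, 251.4, 226.1]
tool_rot: [[-0.391, 0.92, -0.0], [0.92, 0.391, -0.0], [-0.0, -0.0, -1.0]]
wrist_force: [-0.4, -0.5, -1.6]
gripper_width: 39.5
gripper_force: 31.0
```

```bash
python3 -c "
from h import *
go(583,62,228,91.5)"
```

```text
dp [-0.2231, 0.0405, -0.0019] ang [-0.0, 0.0, 21.5] rows 3.6
```

Call:
apply_moves --motion '[{"dp": [-0.223,0.04,0],"angular": [0,0,21.5],"grip": 1},{"dp": [-0.223,0.04,0],"angular": [0,0,21.5],"grip": 1},{"dp": [-0.223,0.04,0],"angular": [0,0,21.5],"grip": 1},{"dp": [-0.223,0.04,0],"angular": [0,0,21.5],"grip": 1},{"dp": [-0.223,0.04,0],"angular": [0,0,21.5],"grip": 1},{"dp": [-0.223,0.04,0],"angular": [0,0,21.5],"grip": 1},{"dp": [-0.223,0.04,0],"angular": [0,0,21.5],"grip": 1},{"dp": [-0.223,0.04,0],"angular": [0,0,21.5],"grip": 1}]'

```text
clock: 11.48
eef_pos: [582.2, 62.8, 226.5]
tool_rot: [[-0.028, 1.0, -0.0], [1.0, 0.028, -0.0], [-0.0, -0.0, -1.0]]
wrist_force: [-0.7, 0.2, -1.1]
gripper_width: 39.7
gripper_force: 31.0
```

```bash
python3 -c "
from h import *
go(583,62,107,91.5)"
```

```text
dp [-0.0008, 0.0008, 0.1195] ang [-0.0, 0.0, 0.1] rows 1.9
```

Call:
apply_moves --motion '[{"dp": [0,0,0.05],"angular": [0,0,0],"grip": 1},{"dp": [0,0,0.09],"angular": [0,0,0],"grip": 1},{"dp": [0,0,0.11],"angular": [0,0,0],"grip": 1},{"dp": [0,0,0.12],"angular": [0,0,0],"grip": 1},{"dp": [0,0,0.12],"angular": [0,0,0],"grip": 1},{"dp": [0,0,0.12],"angular": [0,0,0],"grip": -0.4},{"dp": [0,0,0.12],"angular": [0,0,0],"grip": -0.4},{"dp": [0,0,0.12],"angular": [0,0,0],"grip": -0.4}]'

```text
clock: 12.48
eef_pos: [583.0, 61.8, 107.2]
tool_rot: [[-0.027, 1.0, 0.001], [1.0, 0.027, -0.0], [-0.0, 0.001, -1.0]]
wrist_force: [0.6, -0.2, -0.3]
gripper_width: 59.5
gripper_force: 0.0
```

Call:
apply_moves --motion '[{"dp": [0,0,-0.05],"angular": [0,0,0],"grip": -0.4},{"dp": [0,0,-0.1],"angular": [0,0,0],"grip": -0.5},{"dp": [0,0,-0.14],"angular": [0,0,0],"grip": -0.5},{"dp": [0,0,-0.14],"angular": [0,0,0],"grip": -0.5}]'

```text
clock: 12.98
eef_pos: [584.2, 61.7, 250.8]
tool_rot: [[-0.027, 1.0, 0.007], [1.0, 0.027, -0.001], [-0.001, 0.007, -1.0]]
wrist_force: [0.3, 0.5, -0.8]
gripper_width: 64.4
gripper_force: 0.0
```

```bash
python3 -c "
from h import *
go(550,347,246,63)"
```

```text
dp [0.2861, -0.0266, 0.0044] ang [0.4, -0.0, 28.5] rows 4.6
```

Call:
apply_moves --motion '[{"dp": [0.286,-0.026,0.004],"angular": [0,0,28.5],"grip": -0.5},{"dp": [0.286,-0.026,0.004],"angular": [0,0,28.5],"grip": -0.5},{"dp": [0.286,-0.026,0.004],"angular": [0,0,28.5],"grip": -0.5},{"dp": [0.286,-0.026,0.004],"angular": [0,0,28.5],"grip": -0.5},{"dp": [0.286,-0.026,0.004],"angular": [0,0,28.5],"grip": -0.5},{"dp": [0.286,-0.026,0.004],"angular": [0,0,28.5],"grip": -0.5},{"dp": [0.286,-0.026,0.004],"angular": [0,0,28.5],"grip": -0.5},{"dp": [0.286,-0.026,0.004],"angular": [0,0,28.5],"grip": -0.5}]'

```text
clock: 13.98
eef_pos: [549.2, 345.9, 242.2]
tool_rot: [[0.455, 0.891, -0.0], [0.891, -0.455, -0.0], [-0.001, -0.0, -1.0]]
wrist_force: [0.2, 0.2, 0.4]
gripper_width: 63.8
gripper_force: 0.0
```

```bash
python3 -c "
from h import *
snap('wrist','w5');go(550,347,88,63)"
```

```text
dp [0.0013, 0.0001, 0.1544] ang [-0.0, 0.0, -0.1] rows 2.5
```

View pics/w5.png

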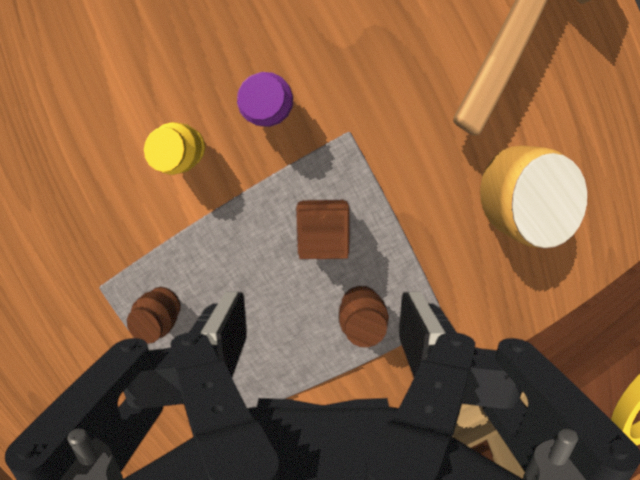

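The square at (323,229) is centred and square to the fingers.

Call:
apply_moves --motion '[{"dp": [0.001,0,0.06],"angular": [0,0,0],"grip": -0.5},{"dp": [0.001,0,0.12],"angular": [0,0,0],"grip": -0.5},{"dp": [0.001,0,0.145],"angular": [0,0,0],"grip": -0.5},{"dp": [0.001,0,0.154],"angular": [0,0,0],"grip": -0.5},{"dp": [0.001,0,0.154],"angular": [0,0,0],"grip": -0.5},{"dp": [0.001,0,0.154],"angular": [0,0,0],"grip": 1},{"dp": [0.001,0,0.154],"angular": [0,0,0],"grip": 1},{"dp": [0.001,0,0.154],"angular": [0,0,0],"grip": 1},{"dp": [0.001,0,0.154],"angular": [0,0,0],"grip": 1}]'

```text
clock: 15.15
eef_pos: [550.5, 348.4, 90.7]
tool_rot: [[0.453, 0.891, 0.003], [0.891, -0.453, 0.001], [0.002, 0.002, -1.0]]
wrist_force: [-0.7, -0.1, 6.4]
gripper_width: 39.6
gripper_force: 31.3
```

Call:
apply_moves --motion '[{"dp": [0,0,-0.05],"angular": [0,0,0],"grip": 1},{"dp": [0,0,-0.1],"angular": [0,0,0],"grip": 1},{"dp": [0,0,-0.14],"angular": [0,0,0],"grip": 1},{"dp": [0,0,-0.14],"angular": [0,0,0],"grip": 1},{"dp": [0,0,-0.14],"angular": [0,0,0],"grip": 1}]'

```text
clock: 15.78
eef_pos: [549.3, 347.9, 228.1]
tool_rot: [[0.453, 0.891, -0.0], [0.891, -0.453, -0.0], [-0.0, -0.0, -1.0]]
wrist_force: [-0.4, -0.8, -1.0]
gripper_width: 39.5
gripper_force: 30.8
```

```bash
python3 -c "
from h import *
go(583,-78,228,91.5)"
```

```text
dp [-0.3643, 0.2232, 0.0002] ang [-0.0, 0.0, -28.5] rows 6.8
```

Call:
apply_moves --motion '[{"dp": [-0.364,0.223,0],"angular": [0,0,-28.5],"grip": 1},{"dp": [-0.364,0.223,0],"angular": [0,0,-28.5],"grip": 1},{"dp": [-0.364,0.223,0],"angular": [0,0,-28.5],"grip": 1},{"dp": [-0.364,0.223,0],"angular": [0,0,-28.5],"grip": 1},{"dp": [-0.364,0.223,0],"angular": [0,0,-28.5],"grip": 1},{"dp": [-0.364,0.223,0],"angular": [0,0,-28.5],"grip": 1},{"dp": [-0.364,0.223,0],"angular": [0,0,-28.5],"grip": 1},{"dp": [-0.364,0.223,0],"angular": [0,0,-28.5],"grip": 1},{"dp": [-0.364,0.223,0],"angular": [0,0,-28.5],"grip": 1},{"dp": [-0.364,0.223,0],"angular": [0,0,-28.5],"grip": 1}]'

```text
clock: 17.02
eef_pos: [582.8, -76.3, 227.9]
tool_rot: [[-0.028, 1.0, -0.001], [1.0, 0.028, 0.0], [0.0, -0.001, -1.0]]
wrist_force: [0.3, 0.9, -0.8]
gripper_width: 39.8
gripper_force: 30.7
```

Call:
apply_moves --motion '[{"dp": [0,0,0.0],"angular": [0,0,0],"grip": 1},{"dp": [0,0,0.05],"angular": [0,0,0],"grip": 1},{"dp": [0,0,0.09],"angular": [0,0,0],"grip": 1},{"dp": [0,0,0.11],"angular": [0,0,0],"grip": 1},{"dp": [0,0,0.119],"angular": [0,0,0],"grip": 1},{"dp": [0,0,0.119],"angular": [0,0,0],"grip": 1},{"dp": [0,0,0.119],"angular": [0,0,0],"grip": -0.4},{"dp": [0,0,0.119],"angular": [0,0,0],"grip": -0.4},{"dp": [0,0,0.119],"angular": [0,0,0],"grip": -0.4}]'

```text
clock: 18.15
eef_pos: [583.5, -77.8, 110.2]
tool_rot: [[-0.027, 1.0, 0.001], [1.0, 0.027, -0.0], [-0.0, 0.001, -1.0]]
wrist_force: [0.1, 0.4, 0.7]
gripper_width: 59.9
gripper_force: 0.0
```

Call:
apply_moves --motion '[{"dp": [0,0,-0.05],"angular": [0,0,0],"grip": -0.4},{"dp": [0,0,-0.1],"angular": [0,0,0],"grip": -0.5},{"dp": [0,0,-0.14],"angular": [0,0,0],"grip": -0.5},{"dp": [0,0,-0.14],"angular": [0,0,0],"grip": -0.5}]'

```text
clock: 18.65
eef_pos: [584.6, -78.1, 253.8]
tool_rot: [[-0.027, 1.0, 0.006], [1.0, 0.027, -0.002], [-0.003, 0.006, -1.0]]
wrist_force: [-0.1, 0.0, 0.4]
gripper_width: 64.0
gripper_force: 0.0
```

```bash
python3 -c "
from h import *
go(546,266,242,91.5)"
```

```text
dp [0.3451, -0.0295, 0.0108] ang [0.4, 0.1, 0.0] rows 5.5
```

Call:
apply_moves --motion '[{"dp": [0.345,-0.029,0.01],"angular": [0,0,0],"grip": -0.5},{"dp": [0.345,-0.029,0.01],"angular": [0,0,0],"grip": -0.5},{"dp": [0.345,-0.029,0.01],"angular": [0,0,0],"grip": -0.5},{"dp": [0.345,-0.029,0.01],"angular": [0,0,0],"grip": -0.5},{"dp": [0.345,-0.029,0.01],"angular": [0,0,0],"grip": -0.5},{"dp": [0.345,-0.029,0.01],"angular": [0,0,0],"grip": -0.5},{"dp": [0.345,-0.029,0.01],"angular": [0,0,0],"grip": -0.5},{"dp": [0.345,-0.029,0.01],"angular": [0,0,0],"grip": -0.5},{"dp": [0.345,-0.029,0.01],"angular": [0,0,0],"grip": -0.5}]'

```text
clock: 19.77
eef_pos: [545.1, 265.3, 239.3]
tool_rot: [[-0.025, 1.0, -0.0], [1.0, 0.025, -0.0], [-0.0, -0.0, -1.0]]
wrist_force: [0.0, -0.1, 0.2]
gripper_width: 64.2
gripper_force: 0.0
```

```bash
python3 -c "
from h import *
snap('wrist','w6');go(546,266,88,91.5)"
```

```text
dp [0.0007, 0.0008, 0.1514] ang [-0.0, 0.0, -0.1] rows 2.4
```

View pics/w6.png

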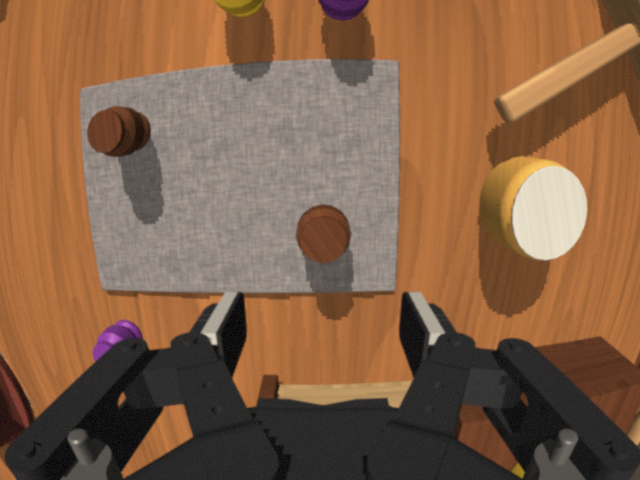

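The round at (323,233) is centred.

Call:
apply_moves --motion '[{"dp": [0.001,0.001,0.06],"angular": [0,0,0],"grip": -0.5},{"dp": [0.001,0.001,0.12],"angular": [0,0,0],"grip": -0.5},{"dp": [0.001,0.001,0.145],"angular": [0,0,0],"grip": -0.5},{"dp": [0.001,0.001,0.155],"angular": [0,0,0],"grip": -0.5},{"dp": [0.001,0.001,0.155],"angular": [0,0,0],"grip": -0.5},{"dp": [0.001,0.001,0.155],"angular": [0,0,0],"grip": 1},{"dp": [0.001,0.001,0.155],"angular": [0,0,0],"grip": 1},{"dp": [0.001,0.001,0.155],"angular": [0,0,0],"grip": 1},{"dp": [0.001,0.001,0.155],"angular": [0,0,0],"grip": 1}]'

```text
clock: 20.95
eef_pos: [547.0, 267.7, 86.6]
tool_rot: [[-0.027, 1.0, 0.003], [1.0, 0.027, 0.0], [0.0, 0.003, -1.0]]
wrist_force: [-1.3, -0.4, 7.1]
gripper_width: 41.2
gripper_force: 30.2
```

Call:
apply_moves --motion '[{"dp": [0,0,-0.05],"angular": [0,0,0],"grip": 1},{"dp": [0,0,-0.1],"angular": [0,0,0],"grip": 1},{"dp": [0,0,-0.15],"angular": [0,0,0],"grip": 1},{"dp": [0,0,-0.15],"angular": [0,0,0],"grip": 1},{"dp": [0,0,-0.15],"angular": [0,0,0],"grip": 1}]'

```text
clock: 21.58
eef_pos: [545.8, 267.5, 234.4]
tool_rot: [[-0.027, 1.0, 0.0], [1.0, 0.027, -0.0], [-0.0, 0.0, -1.0]]
wrist_force: [-0.4, -0.4, -1.0]
gripper_width: 40.7
gripper_force: 30.8
```

```bash
python3 -c "
from h import *
go(526,-280,237,91.5)"
```

```text
dp [-0.5468, -0.0345, -0.0026] ang [0.0, 0.0, 0.0] rows 8.8
```

Call:
apply_moves --motion '[{"dp": [-0.547,-0.038,0],"angular": [0,0,87],"grip": 1},{"dp": [-0.547,-0.038,0],"angular": [0,0,87],"grip": 1},{"dp": [-0.547,-0.038,0],"angular": [0,0,87],"grip": 1},{"dp": [-0.547,-0.038,0],"angular": [0,0,87],"grip": 1},{"dp": [-0.547,-0.038,0],"angular": [0,0,87],"grip": 1},{"dp": [-0.547,-0.038,0],"angular": [0,0,87],"grip": 1},{"dp": [-0.547,-0.038,0],"angular": [0,0,87],"grip": 1},{"dp": [-0.547,-0.038,0],"angular": [0,0,87],"grip": 1},{"dp": [-0.547,-0.038,0],"angular": [0,0,87],"grip": 1},{"dp": [-0.547,-0.038,0],"angular": [0,0,87],"grip": 1}]'

```text
clock: 22.82
eef_pos: [521.2, -283.0, 232.2]
tool_rot: [[0.997, 0.075, -0.002], [0.075, -0.997, 0.001], [-0.002, -0.002, -1.0]]
wrist_force: [0.8, 0.7, -0.9]
gripper_width: 41.0
gripper_force: 30.9
```

```bash
python3 -c "
from h import *
print('rd0',tri(('top0',474,288.5),('scene0',172,211)))
go(524,-280,105,4.5)"
```

```text
rd0 (array([ 455.2, -283.8,   67.1]), [1.5, 1.5])
dp [0.0034, -0.0026, 0.1272] ang [-0.1, 0.1, -0.2] rows 2.0
```

Call:
apply_moves --motion '[{"dp": [0.003,-0.002,0.0],"angular": [0,0,0],"grip": 1},{"dp": [0.003,-0.002,0.05],"angular": [0,0,0],"grip": 1},{"dp": [0.003,-0.002,0.1],"angular": [0,0,0],"grip": 1},{"dp": [0.003,-0.002,0.12],"angular": [0,0,0],"grip": 1},{"dp": [0.003,-0.002,0.127],"angular": [0,0,0],"grip": 1},{"dp": [0.003,-0.002,0.127],"angular": [0,0,0],"grip": 1},{"dp": [0.003,-0.002,0.127],"angular": [0,0,0],"grip": -0.4},{"dp": [0.003,-0.002,0.127],"angular": [0,0,0],"grip": -0.4},{"dp": [0.003,-0.002,0.127],"angular": [0,0,0],"grip": -0.4}]'

```text
clock: 23.95
eef_pos: [525.6, -278.4, 108.3]
tool_rot: [[0.997, 0.079, 0.001], [0.079, -0.997, -0.001], [0.001, 0.001, -1.0]]
wrist_force: [-0.1, -0.4, 0.8]
gripper_width: 59.6
gripper_force: 0.0
```

Call:
apply_moves --motion '[{"dp": [0,0,-0.05],"angular": [0,0,0],"grip": -0.4},{"dp": [0,0,-0.1],"angular": [0,0,0],"grip": -0.5},{"dp": [0,0,-0.14],"angular": [0,0,0],"grip": -0.5},{"dp": [0,0,-0.14],"angular": [0,0,0],"grip": -0.5}]'

```text
clock: 24.45
eef_pos: [526.5, -279.2, 251.9]
tool_rot: [[0.997, 0.079, 0.005], [0.079, -0.997, -0.004], [0.005, 0.005, -1.0]]
wrist_force: [-0.1, -0.7, -0.3]
gripper_width: 64.0
gripper_force: 0.0
```

```bash
python3 -c "
from h import *
go(379,346,240,40); go(460,50,240,40)"
```

```text
dp [-0.0978, -0.6349, 0.0084] ang [0.3, -0.2, -35.5] rows 10.3
dp [-0.0404, -0.3334, 0.0101] ang [0.3, -0.2, -35.5] rows 5.4
```

Call:
apply_moves --motion '[{"dp": [-0.098,-0.635,0.008],"angular": [0,0,-87],"grip": -0.5},{"dp": [-0.098,-0.635,0.008],"angular": [0,0,-87],"grip": -0.5},{"dp": [-0.098,-0.635,0.008],"angular": [0,0,-87],"grip": -0.5},{"dp": [-0.098,-0.635,0.008],"angular": [0,0,-87],"grip": -0.5},{"dp": [-0.098,-0.635,0.008],"angular": [0,0,-87],"grip": -0.5},{"dp": [-0.098,-0.635,0.008],"angular": [0,0,-87],"grip": -0.5},{"dp": [-0.098,-0.635,0.008],"angular": [0,0,-87],"grip": -0.5},{"dp": [-0.098,-0.635,0.008],"angular": [0,0,-87],"grip": -0.5},{"dp": [-0.098,-0.635,0.008],"angular": [0,0,-87],"grip": -0.5},{"dp": [-0.098,-0.635,0.008],"angular": [0,0,-87],"grip": -0.5}]'

```text
clock: 25.7
eef_pos: [380.4, 332.0, 238.9]
tool_rot: [[-0.027, 1.0, -0.0], [1.0, 0.027, -0.0], [-0.0, -0.0, -1.0]]
wrist_force: [2.5, 0.4, 0.9]
gripper_width: 63.8
gripper_force: 0.0
```

```bash
python3 -c "
from h import *
go(379,346,240,91.5)"
```

```text
dp [0.0141, -0.001, -0.0011] ang [-0.0, 0.0, 0.1] rows 0.2
```

Call:
apply_moves --motion '[{"dp": [0.014,-0.001,0],"angular": [0,0,0],"grip": -0.5},{"dp": [0.014,-0.001,0],"angular": [0,0,0],"grip": -0.5},{"dp": [0.014,-0.001,0],"angular": [0,0,0],"grip": -0.5},{"dp": [0.014,-0.001,0],"angular": [0,0,0],"grip": -0.5}]'

```text
clock: 26.2
eef_pos: [380.7, 342.9, 239.7]
tool_rot: [[-0.025, 1.0, 0.0], [1.0, 0.025, -0.0], [-0.0, 0.0, -1.0]]
wrist_force: [0.4, 0.4, -0.1]
gripper_width: 64.1
gripper_force: 0.0
```

```bash
python3 -c "
from h import *
def blob(f):
    im=cv2.imread(f'pics/{f}.png');b,g,r=[im[...,i].astype(int) for i in range(3)]
    m=((r-b>35)&(r<150)&(g<80)).astype(np.uint8); m[290:]=0
    n,l,s,c=cv2.connectedComponentsWithStats(m)
    print(f,[(s[i].tolist(),c[i].round().tolist()) for i in range(1,n) if s[i,4]>600])
blob('w6'); snap('wrist','w7'); blob('w7'); go(379,346,87,91.5)"
```

```text
w6 [([597, 0, 43, 34, 1092], [619.0, 13.0]), ([226, 3, 48, 62, 2150], [250.0, 38.0]), ([321, 3, 54, 57, 2017], [347.0, 38.0]), ([486, 44, 154, 124, 6414], [567.0, 109.0]), ([88, 107, 61, 49, 1815], [113.0, 129.0]), ([478, 196, 72, 94, 3499], [504.0, 257.0]), ([297, 205, 53, 58, 2400], [323.0, 233.0])]
w7 [([0, 0, 120, 146, 10031], [47.0, 52.0]), ([419, 103, 45, 59, 2070], [441.0, 136.0]), ([504, 112, 38, 55, 1397], [522.0, 145.0]), ([291, 199, 54, 58, 2394], [317.0, 228.0]), ([607, 205, 33, 49, 869], [621.0, 231.0])]
dp [0.0031, -0.0017, 0.1528] ang [0.0, 0.0, -0.1] rows 2.4
```

Call:
apply_moves --motion '[{"dp": [0.004,-0.004,0.06],"angular": [0,0,0],"grip": -0.5},{"dp": [0.004,-0.004,0.12],"angular": [0,0,0],"grip": -0.5},{"dp": [0.004,-0.004,0.145],"angular": [0,0,0],"grip": -0.5},{"dp": [0.004,-0.004,0.154],"angular": [0,0,0],"grip": -0.5},{"dp": [0.004,-0.004,0.154],"angular": [0,0,0],"grip": -0.5},{"dp": [0.004,-0.004,0.154],"angular": [0,0,0],"grip": 1},{"dp": [0.004,-0.004,0.154],"angular": [0,0,0],"grip": 1},{"dp": [0.004,-0.004,0.154],"angular": [0,0,0],"grip": 1},{"dp": [0.004,-0.004,0.154],"angular": [0,0,0],"grip": 1}]'

```text
clock: 27.38
eef_pos: [377.0, 348.4, 87.6]
tool_rot: [[-0.027, 1.0, 0.003], [1.0, 0.027, 0.001], [0.001, 0.003, -1.0]]
wrist_force: [-1.6, -2.0, 5.8]
gripper_width: 40.9
gripper_force: 30.0
```

Call:
apply_moves --motion '[{"dp": [0,0,-0.05],"angular": [0,0,0],"grip": 1},{"dp": [0,0,-0.1],"angular": [0,0,0],"grip": 1},{"dp": [0,0,-0.15],"angular": [0,0,0],"grip": 1},{"dp": [0,0,-0.15],"angular": [0,0,0],"grip": 1},{"dp": [0,0,-0.15],"angular": [0,0,0],"grip": 1}]'

```text
clock: 28.0
eef_pos: [376.1, 348.0, 235.7]
tool_rot: [[-0.027, 1.0, 0.0], [1.0, 0.027, 0.0], [0.0, 0.0, -1.0]]
wrist_force: [-0.8, 0.6, -1.7]
gripper_width: 40.9
gripper_force: 30.8
```

```bash
python3 -c "
from h import *
go(455,0,237,45)"
```

```text
dp [-0.35, 0.0696, -0.0013] ang [0.0, -0.0, 46.5] rows 5.7
```

Call:
apply_moves --motion '[{"dp": [-0.35,0.07,0],"angular": [0,0,46],"grip": 1},{"dp": [-0.35,0.07,0],"angular": [0,0,46],"grip": 1},{"dp": [-0.35,0.07,0],"angular": [0,0,46],"grip": 1},{"dp": [-0.35,0.07,0],"angular": [0,0,46],"grip": 1},{"dp": [-0.35,0.07,0],"angular": [0,0,46],"grip": 1},{"dp": [-0.35,0.07,0],"angular": [0,0,46],"grip": 1},{"dp": [-0.35,0.07,0],"angular": [0,0,46],"grip": 1},{"dp": [-0.35,0.07,0],"angular": [0,0,46],"grip": 1}]'

```text
clock: 29.0
eef_pos: [454.7, 0.4, 234.6]
tool_rot: [[0.701, 0.713, -0.002], [0.713, -0.701, 0.001], [-0.001, -0.002, -1.0]]
wrist_force: [-0.6, 0.5, -0.2]
gripper_width: 41.0
gripper_force: 30.9
```

```bash
python3 -c "
from h import *
go(388,-290,237,4.5)"
```

```text
dp [-0.2539, 0.1559, -0.0025] ang [-0.1, 0.1, 41.0] rows 4.8
```

Call:
apply_moves --motion '[{"dp": [-0.254,0.156,-0.002],"angular": [0,0,41],"grip": 1},{"dp": [-0.254,0.156,-0.002],"angular": [0,0,41],"grip": 1},{"dp": [-0.254,0.156,-0.002],"angular": [0,0,41],"grip": 1},{"dp": [-0.254,0.156,-0.002],"angular": [0,0,41],"grip": 1},{"dp": [-0.254,0.156,-0.002],"angular": [0,0,41],"grip": 1},{"dp": [-0.254,0.156,-0.002],"angular": [0,0,41],"grip": 1},{"dp": [-0.254,0.156,-0.002],"angular": [0,0,41],"grip": 1},{"dp": [-0.254,0.156,-0.002],"angular": [0,0,41],"grip": 1}]'

```text
clock: 30.0
eef_pos: [389.3, -289.1, 237.7]
tool_rot: [[0.997, 0.081, -0.0], [0.081, -0.997, 0.0], [-0.0, -0.0, -1.0]]
wrist_force: [-0.1, -0.3, -1.7]
gripper_width: 40.5
gripper_force: 30.9
```

```bash
python3 -c "
from h import *
go(388,-290,104,4.5)"
```

```text
dp [-0.0014, 0.0009, 0.1337] ang [-0.0, 0.0, 0.2] rows 2.1
```

Call:
apply_moves --motion '[{"dp": [0,0,0.05],"angular": [0,0,0],"grip": 1},{"dp": [0,0,0.1],"angular": [0,0,0],"grip": 1},{"dp": [0,0,0.12],"angular": [0,0,0],"grip": 1},{"dp": [0,0,0.132],"angular": [0,0,0],"grip": 1},{"dp": [0,0,0.132],"angular": [0,0,0],"grip": 1},{"dp": [0,0,0.132],"angular": [0,0,0],"grip": -0.4},{"dp": [0,0,0.132],"angular": [0,0,0],"grip": -0.4},{"dp": [0,0,0.132],"angular": [0,0,0],"grip": -0.4}]'

```text
clock: 31.0
eef_pos: [389.0, -290.9, 106.4]
tool_rot: [[0.997, 0.079, 0.001], [0.079, -0.997, -0.001], [0.001, 0.001, -1.0]]
wrist_force: [-0.3, -0.3, 1.1]
gripper_width: 60.1
gripper_force: 0.0
```

Call:
apply_moves --motion '[{"dp": [0,0,-0.05],"angular": [0,0,0],"grip": -0.4},{"dp": [0,0,-0.1],"angular": [0,0,0],"grip": 0},{"dp": [0,0,-0.15],"angular": [0,0,0],"grip": 0.35},{"dp": [0,0,-0.15],"angular": [0,0,0],"grip": 0.35}]'

```text
clock: 31.5
eef_pos: [389.8, -292.0, 260.3]
tool_rot: [[0.997, 0.079, 0.004], [0.079, -0.997, -0.006], [0.004, 0.006, -1.0]]
wrist_force: [-0.7, -0.5, -1.4]
gripper_width: 27.9
gripper_force: 0.0
```

```bash
python3 -c "
from h import *
snap('top','top1'); go(457,-20,240,91.5)"
```

```text
dp [0.0889, -0.2653, 0.0171] ang [0.2, 0.0, -87.0] rows 8.1
```

View pics/top1.png

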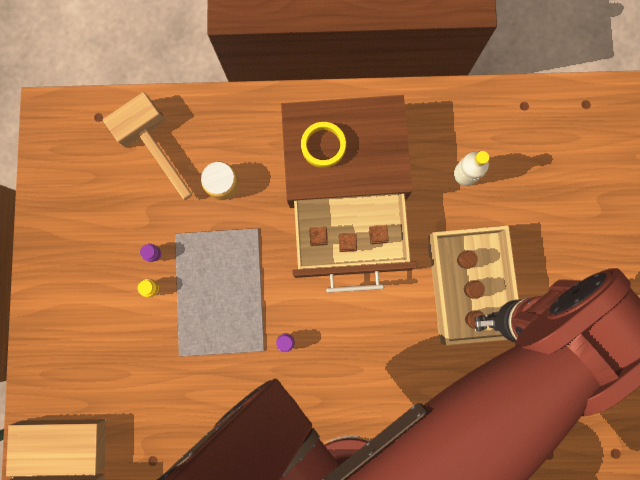

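All three squares stand in the drawer at (318,236), (347,242) and (378,234). All three rounds are in the tray, and the mat is empty. Next I'll shut the drawer.

Call:
apply_moves --motion '[{"dp": [0.089,-0.265,0.017],"angular": [0,0,-87],"grip": 0.35},{"dp": [0.089,-0.265,0.017],"angular": [0,0,-87],"grip": 0.35},{"dp": [0.089,-0.265,0.017],"angular": [0,0,-87],"grip": 0.35},{"dp": [0.089,-0.265,0.017],"angular": [0,0,-87],"grip": 0.35},{"dp": [0.089,-0.265,0.017],"angular": [0,0,-87],"grip": 0.35},{"dp": [0.089,-0.265,0.017],"angular": [0,0,-87],"grip": 0.35},{"dp": [0.089,-0.265,0.017],"angular": [0,0,-87],"grip": 0.35},{"dp": [0.089,-0.265,0.017],"angular": [0,0,-87],"grip": 0.35},{"dp": [0.089,-0.265,0.017],"angular": [0,0,-87],"grip": 0.35},{"dp": [0.089,-0.265,0.017],"angular": [0,0,-87],"grip": 0.35}]'

```text
clock: 32.8
eef_pos: [456.2, -19.3, 238.0]
tool_rot: [[-0.023, 1.0, -0.001], [1.0, 0.023, 0.0], [0.0, -0.001, -1.0]]
wrist_force: [0.1, -0.4, -0.7]
gripper_width: 27.5
gripper_force: 0.0
```

Call:
apply_moves --motion '[{"dp": [0,0,0],"angular": [0,0,0],"grip": 0.4},{"dp": [0,0,0],"angular": [0,0,0],"grip": 0.4},{"dp": [0,0,0],"angular": [0,0,0],"grip": 0.4}]'

```text
clock: 33.17
eef_pos: [456.5, -19.4, 238.7]
tool_rot: [[-0.026, 1.0, 0.0], [1.0, 0.026, -0.0], [-0.0, 0.0, -1.0]]
wrist_force: [-0.4, -0.0, -0.2]
gripper_width: 25.6
gripper_force: 0.0
```

```bash
python3 -c "
from h import *
go(457.5,-20.5,116.5,91.5)
print(tri(('w3',327,150),('top1',328,290)),onz('w3',327,150,62),onz('w3',329,285,62))"
```

```text
dp [-0.0011, 0.0009, 0.1222] ang [0.0, 0.0, -0.0] rows 2.0
(array([461.2,  40.2,  -6.2]), [0.3, 0.3]) [460.2  42.1  62. ] [465.8 -81.8  62. ]
```

Call:
apply_moves --motion '[{"dp": [0,0.002,0.05],"angular": [0,0,0],"grip": 0.4},{"dp": [0,0.002,0.07],"angular": [0,0,0],"grip": 0.4},{"dp": [0,0.002,0.09],"angular": [0,0,0],"grip": 0.4},{"dp": [0,0.002,0.11],"angular": [0,0,0],"grip": 0.4},{"dp": [0,0.002,0.122],"angular": [0,0,0],"grip": 0.4},{"dp": [0,0.002,0.122],"angular": [0,0,0],"grip": 0.4},{"dp": [0,0.002,0.122],"angular": [0,0,0],"grip": 1},{"dp": [0,0.002,0.122],"angular": [0,0,0],"grip": 1},{"dp": [0,0.002,0.122],"angular": [0,0,0],"grip": 1}]'

```text
clock: 34.3
eef_pos: [458.8, -19.4, 117.3]
tool_rot: [[-0.027, 1.0, 0.001], [1.0, 0.027, -0.0], [-0.0, 0.001, -1.0]]
wrist_force: [0.7, -0.7, 2.5]
gripper_width: 9.8
gripper_force: 29.4
```

Call:
apply_moves --motion '[{"dp": [0,0.005,0],"angular": [0,0,0],"grip": 1},{"dp": [0,0.015,0],"angular": [0,0,0],"grip": 1},{"dp": [0,0.03,0],"angular": [0,0,0],"grip": 1},{"dp": [0,0.045,0],"angular": [0,0,0],"grip": 1},{"dp": [0,0.06,0],"angular": [0,0,0],"grip": 1},{"dp": [0,0.075,0],"angular": [0,0,0],"grip": 1},{"dp": [0,0.09,0],"angular": [0,0,0],"grip": 1},{"dp": [0,0.105,0],"angular": [0,0,0],"grip": 1},{"dp": [0,0.118,0],"angular": [0,0,0],"grip": 1},{"dp": [0,0.125,0],"angular": [0,0,0],"grip": 1}]'

```text
clock: 35.55
eef_pos: [584.5, -14.2, 117.2]
tool_rot: [[-0.028, 1.0, 0.001], [1.0, 0.028, 0.003], [0.003, 0.001, -1.0]]
wrist_force: [-1.0, 9.9, 9.9]
gripper_width: 10.0
gripper_force: 30.1
```

Call:
apply_moves --motion '[{"dp": [0,0.006,0],"angular": [0,0,0],"grip": 1},{"dp": [0,0.012,0],"angular": [0,0,0],"grip": 1},{"dp": [0,0.018,0],"angular": [0,0,0],"grip": 1},{"dp": [0,0.024,0],"angular": [0,0,0],"grip": 1},{"dp": [0,0.027,0],"angular": [0,0,0],"grip": 1},{"dp": [0,0.027,0],"angular": [0,0,0],"grip": 1}]'

```text
clock: 36.3
eef_pos: [611.4, -13.1, 117.3]
tool_rot: [[-0.029, 1.0, 0.002], [1.0, 0.029, 0.004], [0.004, 0.002, -1.0]]
wrist_force: [0.4, 12.3, 7.8]
gripper_width: 10.1
gripper_force: 29.9
```

Call:
apply_moves --motion '[{"dp": [0.0,0.002,0],"angular": [0,0,0],"grip": 1},{"dp": [0.0,0.004,0],"angular": [0,0,0],"grip": 1},{"dp": [0.0,0.005,0],"angular": [0,0,0],"grip": 1},{"dp": [0.0,0.005,0],"angular": [0,0,0],"grip": 1}]'

```text
clock: 36.8
eef_pos: [616.0, -12.9, 117.2]
tool_rot: [[-0.029, 1.0, 0.001], [1.0, 0.029, 0.004], [0.004, 0.001, -1.0]]
wrist_force: [-0.8, 12.0, 8.0]
gripper_width: 9.9
gripper_force: 30.0
```

Call:
apply_moves --motion '[{"dp": [0.0,0.002,0],"angular": [0,0,0],"grip": 1},{"dp": [0.0,0.004,0],"angular": [0,0,0],"grip": 1},{"dp": [0.0,0.004,0],"angular": [0,0,0],"grip": 1}]'

```text
clock: 37.17
eef_pos: [616.7, -12.8, 117.1]
tool_rot: [[-0.028, 1.0, -0.007], [1.0, 0.028, 0.003], [0.004, -0.007, -1.0]]
wrist_force: [-24.0, 9.9, 23.7]
gripper_width: 9.6
gripper_force: 31.9
```

Call:
apply_moves --motion '[{"dp": [0,-0.002,0],"angular": [0,0,0],"grip": 0.5},{"dp": [0,-0.002,0],"angular": [0,0,0],"grip": 0.5},{"dp": [0,-0.003,0],"angular": [0,0,0],"grip": 0.45},{"dp": [0,-0.003,0],"angular": [0,0,0],"grip": 0.45},{"dp": [0,-0.003,-0.03],"angular": [0,0,0],"grip": 0.45},{"dp": [0,-0.003,-0.09],"angular": [0,0,0],"grip": 0.45},{"dp": [0,-0.05,-0.15],"angular": [0,0,0],"grip": 0.45},{"dp": [0,-0.1,-0.2],"angular": [0,0,0],"grip": 0.45},{"dp": [0,-0.15,-0.2],"angular": [0,0,0],"grip": 0.45},{"dp": [0,-0.15,-0.2],"angular": [0,0,0],"grip": 0.45}]'

```text
clock: 38.42
eef_pos: [467.8, -18.8, 318.8]
tool_rot: [[-0.026, 1.0, 0.003], [1.0, 0.026, -0.001], [-0.001, 0.003, -1.0]]
wrist_force: [0.3, 0.4, 0.3]
gripper_width: 23.5
gripper_force: 0.0
```

Call:
apply_moves --motion '[{"dp": [0,0,0],"angular": [0,0,0],"grip": 0.45},{"dp": [0,0,0],"angular": [0,0,0],"grip": 0.45}]'

```text
clock: 38.67
eef_pos: [470.3, -19.1, 315.7]
tool_rot: [[-0.027, 1.0, -0.001], [1.0, 0.027, 0.0], [0.001, -0.001, -1.0]]
wrist_force: [-0.8, -0.8, 0.3]
gripper_width: 23.6
gripper_force: 0.0
```

```bash
python3 -c "
from h import *
snap('wrist','w8'); snap('scene','s1'); snap('top','top2')
a=cv2.imread('pics/w8.png')[0:400,240:640]; b=cv2.imread('pics/s1.png')[150:420,100:500]
o=np.zeros((400,800,3),np.uint8);o[:,:400]=a;o[:270,400:]=b;cv2.imwrite('pics/z3.png',o)"
```

```text
(no output)
```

View pics/z3.png

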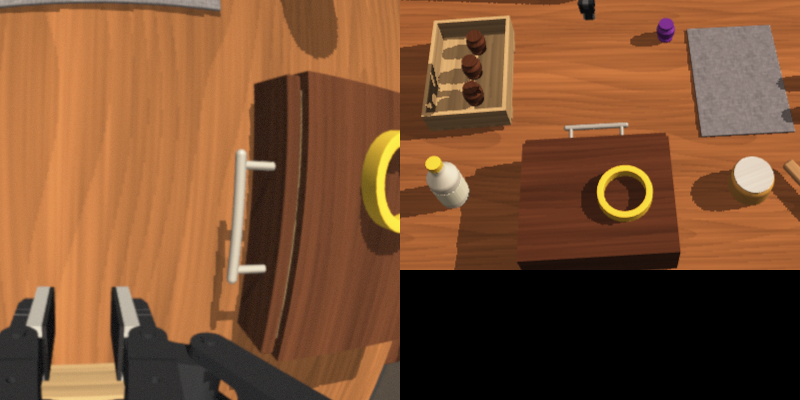

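```bash
python3 -c "
from h import *
print(onz('w8',480,155,62),onz('w8',473,278,62))
print(onz('w0',420,203,62),onz('w0',411,319,62))"
```

```text
[614.   46.3  62. ] [621.7 -73.4  62. ]
[529.8  42.8  62. ] [533.3 -77.8  62. ]
```

```bash
python3 -c "
from h import *
print(env.close_job())"
```

```text
the job is handed in; nothing more can be done
None
```

The job is handed in: all three square feet are in the drawer, pushed shut to its hard stop, and all three round feet are in the tray; the tin, glue bottle and tape were left alone, and no verdict came back.

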